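# Ready the spray-air unit: filter, cover, pressure, lock

## Robot

A 7-joint arm with a two-finger parallel gripper is mounted at the origin on the work surface. World frame = base frame: x ahead of the robot, y to its left, z up, the work surface at z = 0. Lengths are in m, angles in rad, forces in N, time in s.
With the tool pointing down it reaches from about 0.425 to 0.825 m from the base axis. Payload 3.6 kg.
Tool frame: the origin (TCP) lies midway between the tips of the shut fingers; the grasp point (between the pads) lies 19 mm behind it (arm.grip_point_offset is the distance from the TCP to the grasp point, in m); z points along the fingers, y is the line along which they close (so a half turn about z gives the same grasp; the last joint's range is limited). The gripper opens to 93 mm and grips with 3 to 60 N. Pads are 15 mm wide; open, the fingers measure 128 mm over their backs; the gripper's body (75 mm by 188 mm) begins 65 mm behind the grasp point.
Start: joints at [1.308, 0.615, -0.013, 1.423, 0.008, 1.103, -0.04], TCP at [0.152, -0.632, 0.219] pointing down, gripper open.
Joint ranges: [-3.12, 3.12], [-0.3, 2.06], [-1.34, 1.32], [0.26, 2.42], [-1.36, 4.5], [0.01, 1.98], [-2.84, 2.84]. Speed limits (rad/s): [2.79, 2.79, 3.14, 3.14, 3.14, 3.14, 3.14].

## Interface

Orientations are given as a unit quaternion [w, x, y, z].
In Python, from workcell import arm, vision gives the robot as it stands.
- The arm moves only by the shell command python3 -m inch 'ROWS'. ROWS is JSON, a list of rows, each a list of 3 entries, a list of its own where there are three numbers: the shift along the world's x, y, z in cm, then the turn about the world's z in degrees, then the closure, from 0 (fully open) to 1 (shut). In form: [[[tx, ty, tz], yaw, grip], ...]. A call has 1 to 12 rows; each row shifts and turns the commanded pose from where the row before left it; what a row does not reach is not made up. A row lasts 1/10 s, in which the tool goes at most 50 mm and 8.59 degrees, less where a joint would pass 70% of its speed; a pose out of reach is approached as far as the arm can. A call is refused whole if a number of a shift passes 5 or a number of a turn 8.59, either way. A call with a gripper value outside its range is refused whole. The fingers move at their own pace and stop on an object; the grip force is fixed at half the most. Time passes only in rows, so rows that do not move let the fingers close. It gives the time, the measured TCP pose, the force, the opening and the grip force at its end, in the units of the state.
- arm.sense(): the state, without advancing time (a new reading comes with each control period).
- vision.get_image(name): name is "scene" or "top"; returns a dict with "color" (420x560x3 uint8, red, green, blue), "z_map" (420x560 float32, m along the optical axis (not along the pixel's ray), 0 where there is no reading), "mtx" (3x3 intrinsics, pixels), "rvec" (rotation vector, rad) and "tvec" (3), from world to camera coordinates, as OpenCV has them. Camera axes: x right, y down, z forward; pixel columns grow to the right and rows downward; lengths in m; the calibration is good to about 2 mm. A picture is of the moment at which its call begins.
- arm.hand_in(): hands the job in; it is judged then, once.
The state is a dict: "time": time; "joint_positions": joint angles; "joint_vel": joint speeds; "joint_efforts": joint torques, N m; "ee_pos": TCP position; "tcp_rot": TCP orientation; "contact_force": force on the tool from outside, world axes, zero at the start; "ft_torque": the same for the moment, N m; "width": opening from 0.0 (shut) to 1.0 (fully open); "grasp_force": force on a finger pad.
Only numpy, scipy, OpenCV 4.12 (cv2) and the standard library are available. Lean on these libraries where they do the work, as an engineer would, in place of code of your own. Each camera call takes 0.05 s, during which the arm holds its last target. There are 200 camera calls.

## Task

Get the air unit ready for spraying: seat the filter cassette fully on the raised boss of the unit and then its cover on top of the cassette, each with its cut corners matching those below. Then turn the regulator knob until its pointer lines up with the clip on the dial, let go, and push the sliding lock fully home over the knob. Leave the oil tin, pot, brush and screwdriver where they are.

Things in the scene. Friction and masses are not known exactly. Their poses are not given: they have to be found in the camera images.
- air_unit: Grey block 355 x 100 mm, 30 mm high, fixed on the bench. Origin on the bench under the knob axis. Its x axis runs along the block from the lock's parking end (175 mm away at -x) past the knob to the boss end (180 mm away at +x); z up. Its flat deck is 30 mm over the bench. A small fixed gauge (34 mm wide, 12 mm high, face up) stands on the deck 157 mm to +x.
- seat (a point): Centre of the top face of the fixed aluminium boss on the unit's deck, 92 mm to +x of the knob axis, 38 mm over the bench; axes as the unit's. The boss is 73 x 49 mm (x, y), 8 mm high over the deck, its two +x corners cut at 45 degrees (15 mm off each side). The seated cassette's near edge is 50 mm from the knob axis.
- cassette_mid (a point): Centre (half-way up) of the loose filter cassette: grey plastic box 84 x 60 mm (its x, y), 36 mm high: walls 28 mm high with dark upright ribs on the long sides, and on top a boss 8 mm high, sized as the unit's, with dark slots. The two corners at its +x end are cut at 45 degrees (18 mm off each side). Upright on the bench at the start, this point 18 mm up. About 160 g.
- cassette_foot (a point): Centre of the cassette's underside, 18 mm below its mid point. Underneath, a skirt 3 mm thick round a recess 7 mm deep fits over the unit's boss with 2.5 mm play on each side, only when the cut corners match (x axes the same way). It then rests on the boss top, this point 1 mm above the deck (31 mm over the bench), the mid point 11 mm above seat.
- cover_mid (a point): Centre (half-way up) of the loose cover: same grey outline (84 x 60 mm, two +x corners cut by 18 mm) but 16 mm high with a plain flat top. Its skirt (3 mm) and recess (7 mm deep, 2.5 mm play) fit over the cassette's top boss; seated, this point is 19 mm above cassette_mid, x axes the same way, its rim 60 mm over the bench. Right side up on the bench at the start. About 90 g.
- knob_grip (a point): Point to grip on the knob axis, 62 mm over the bench. The black knob has a disc of 42 mm diameter and above it an upright bar grip 40 mm long, 14 mm thick, 30 mm high (its top 73 mm over the bench, its foot 44 mm). The bar lies along this point's x axis, whose + direction points to the pointer; z up.
- pointer (a point): Tip of the knob's pointer nose, 26 mm from the knob axis, at one end of the bar; a white line on top of the nose and of that half of the bar marks it.
- mark (a point): At the inner end of the small black clip (12 mm long outwards, 8 mm wide, 5 mm high, top 40 mm over the bench) fixed on the rim of the pale dial plate (72 mm across) round the knob; this point is 26 mm from the knob axis: the wanted setting. When set, the pointer tip stands at this point.
- knob (a joint): Knob angle in rad, grows clockwise seen from above, stops at 0 and 2.6. It stays where it is left (friction about 0.06 N m). The clip always lies 0.4 to 1.5 rad clockwise of the starting pointer.
- lock (a joint): Travel of the sliding lock in m along the unit's +x: 0 to 0.012 at the start (open), 0.125 at the end stop (fully home, centred over the knob). Stays where it is left; about 2 N to slide.
- lock_grip (a point): Centre of the lock's handle, 100 mm over the bench: an upright black fin 14 mm thick along the unit's x, 36 mm along y, 28 mm high (its top 112 mm over the bench), on the middle of the roof of a steel bridge. The bridge is 60 mm along x, 88 mm wide, roof top 84 mm over the bench, with side walls that straddle the knob when home.
- tongue_tip (a point): Front end of the lock's flat tongue (26 mm wide), underside, 80 mm over the bench, 62 mm to +x of the handle. Open, it stays 50 mm or more from the knob axis. Home, it lies 4 mm above the edge of a properly seated cover; a badly seated cover stops it.
- oil_tin: Bystander: steel tin 80 mm across, 120 mm high, origin at the centre of its foot.
- oil_pot: Bystander: black plastic pot 68 mm across, 70 mm high, origin at the centre of its foot.
- brush: Bystander: paint brush 190 mm long lying on the bench, along its x axis.
- screwdriver: Bystander: screwdriver 180 mm long lying on the bench, along its x axis.
Things that resemble listed ones, but are neither listed nor needed, are in the scene too. Of the things like the part that bears cover_mid, leave any that is green, pink or yellow; of the rest the smaller one is meant.

How it is judged:
On the way, in this order (a step that is already met when the one before it is completed fails the run):
1. the cassette is seated on the unit's boss (x of cassette_mid in the frame of seat between -0.004 and 0.004 m and y of cassette_mid in the frame of seat between -0.004 and 0.004 m and z of cassette_mid in the frame of seat between 0.008 and 0.014 m and angle between the x axis of cassette_mid and the x axis of seat, either way round below 0.09 rad and angle between cassette_mid's own z axis and vertical below 0.07 rad), for 0.2 s.
2. the cover is seated on the cassette (all of step 1 and x of cover_mid in the frame of cassette_mid between -0.004 and 0.004 m and y of cover_mid in the frame of cassette_mid between -0.004 and 0.004 m and z of cover_mid in the frame of cassette_mid between 0.016 and 0.022 m and angle between the x axis of cover_mid and the x axis of seat, either way round below 0.09 rad and angle between cover_mid's own z axis and vertical below 0.07 rad), for 0.2 s.
3. the knob's pointer is at the clip and let go, the lock still open (horizontal distance between pointer and mark below 0.0032 m and value of joint lock below 0.05 m and contact force between the fingers and knob below 0.1 N), for 0.2 s.
4. the lock is home over the knob (horizontal distance between pointer and mark below 0.0032 m and value of joint lock above 0.121 m), for 0.2 s.
At the end, for the whole second after the job is handed in: The cassette sits down on the unit's boss and the cover down on the cassette (within 4 mm sideways, 3 mm in height, 0.09 rad in yaw, 0.07 rad of tilt, cut corners matching), the knob's pointer is within 3.2 mm of the clip, the lock is within 4 mm of its end stop, all at rest and let go (all of step 2 and all of step 4 and linear speed of each of cassette, cover below 0.02 m/s); the robot touches nothing.
It fails at once if the oil tin was moved by more than 25 mm (distance of oil_tin from where it was at the start of the episode above 0.025 m).
It fails at once if the oil pot was moved by more than 25 mm (distance of oil_pot from where it was at the start of the episode above 0.025 m).
It fails at once if the brush was moved by more than 25 mm (distance of brush from where it was at the start of the episode above 0.025 m).
It fails at once if the screwdriver was moved by more than 25 mm (distance of screwdriver from where it was at the start of the episode above 0.025 m).
It also fails if it takes over 67 s, if anything falls off the work surface, if the arm or the gripper's body presses on something with over 40 N, if the wrist force passes 120 N, or if a joint passes its speed limit or range.

## Working session

There is one attempt and no reset: what is moved stays moved. The work goes in short steps, Python scripts to look and compute and a shell command to move; the robot and the scene stay as the last step left them, time stands still between calls to the robot, and variables do not carry over. Pictures are saved under pics/ and viewed, at most 10 in all, crops included, and the job is handed in when it is done.

```bash
mkdir -p pics
cat > h.py <<'E'
import numpy as np, cv2
from workcell import arm, vision
def get(n):
    d=vision.get_image(n); d['R']=cv2.Rodrigues(np.array(d['rvec'],float))[0]; d['t']=np.array(d['tvec'],float).ravel(); d['K']=np.array(d['mtx'],float); return d
def cloud(d):
    z=d['z_map']; v,u=np.indices(z.shape); K=d['K']
    p=np.stack([(u-K[0,2])/K[0,0]*z,(v-K[1,2])/K[1,1]*z,z],-1)
    w=(p-d['t'])@d['R']; w[z==0]=np.nan; return w
def ray(d,u,v,h):
    r=d['R'].T@np.array([(u-d['K'][0,2])/d['K'][0,0],(v-d['K'][1,2])/d['K'][1,1],1]); c=-d['R'].T@d['t']
    return c+r*(h-c[2])/r[2]
def save(d,n): cv2.imwrite('pics/'+n+'.png',d['color'][...,::-1])
E
python3 - <<'E'
from h import *
for n in('scene','top'):
    d=get(n); save(d,n); np.savez(n,**{k:np.array(v) for k,v in d.items()})
    print(n,-d['R'].T@d['t'],d['R'][2],d['K'][0,0])
s=arm.sense();print(s['time'],s['ee_pos'],s['tcp_rot'],s['width'])
E
```

```text
scene [ 0.90913007 -0.37041249  0.92492856] [-0.39921562  0.40671667 -0.82171068] 472.5185848790351
top [0.2695898  0.05704885 1.31132281] [ 0.19043983 -0.00557753 -0.98168302] 464.09864601948277
0.1 [ 0.15166599 -0.63134202  0.21759968] [-1.14496646e-03  9.93056590e-01  1.17631946e-01 -1.55689996e-04] 0.9999213958486575
```

View pics/top.png

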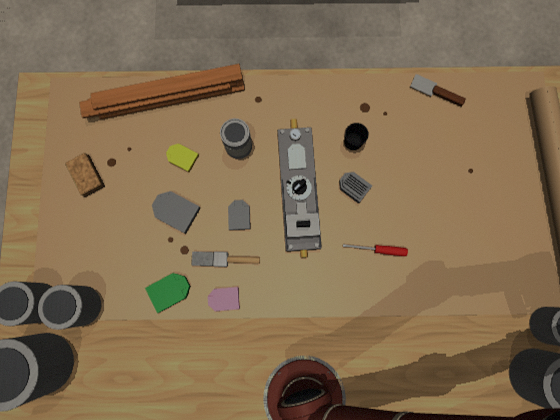

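View pics/scene.png

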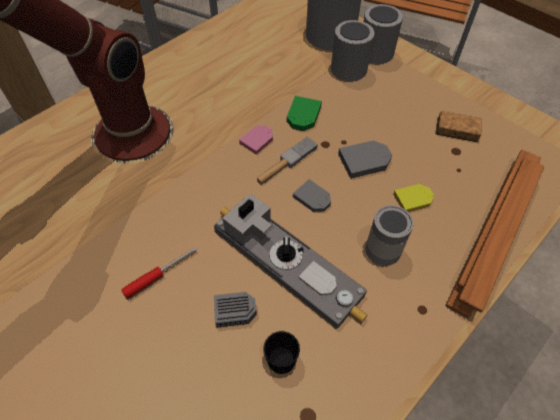

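The top view shows the unit along the image vertical: boss at (297,157), knob at (299,187), lock at (302,225). The cassette is at (355,187), the meant cover (small grey) at (239,215), and the large grey lookalike at (176,212). I'll measure by depth and zoom in.

```bash
cat > m.py <<'E'
from h import *
def load(n): return dict(np.load(n+'.npz'))
def rect(P):
    (c,s,a)=cv2.minAreaRect((P[:,:2]*1000).astype(np.float32)); return np.round(c,1),np.round(s,1),round(a,1)
def reg(d,box,zlo,zhi):
    w=cloud(d); u0,v0,u1,v1=box; q=w[v0:v1,u0:u1].reshape(-1,3); return q[(q[:,2]>zlo)&(q[:,2]<zhi)]
E
python3 - <<'E'
from m import *
T=load('top');S=load('scene')
for n,d,bx in (('top',T,dict(cov=(215,190,262,240),cas=(330,160,385,210),unit=(265,115,330,262))),('sc',S,dict(cov=(285,170,340,220),cas=(205,285,265,335),unit=(205,190,375,325)))):
    for k,(zl,zh) in dict(cov=(.009,.03),cas=(.031,.045),unit=(.025,.034)).items():
        q=reg(d,bx[k],zl,zh); print(n,k,len(q),*rect(q),'medz',np.median(q[:,2]), 'centroid',q.mean(0).round(4))
    for k,zl,zh in (('boss',.0355,.0395),('knobtop',.068,.078),('roof',.08,.089),('fin',.107,.118)):
        q=reg(d,bx['unit'],zl,zh); print(n,k,len(q),*(rect(q) if len(q)>3 else ()),np.median(q[:,2]) if len(q) else '')
a=cv2.resize(T['color'][120:260,225:385],None,fx=5,fy=4.2857,interpolation=3) if 0 else cv2.resize(T['color'][120:245,225:385],None,fx=4.8,fy=4.8,interpolation=3)
b=cv2.resize(S['color'][180:330,200:380],None,fx=4,fy=4,interpolation=3)
cv2.imwrite('pics/tz.png',a[...,::-1]);cv2.imwrite('pics/sz.png',b[...,::-1])
E
```

```text
top cov 581 [491.6 171.6] [ 76.1 134.5] 71.6 medz 0.015673349338767087 centroid [0.4949 0.1732 0.0156]
top cas 433 [ 574.4 -157.1] [79.  59.7] 52.6 medz 0.03657126393922646 centroid [ 0.5746 -0.1566  0.0365]
top unit 2345 [576.3   1.6] [404.4 100.2] 3.1 medz 0.029903089613861344 centroid [0.5783 0.003  0.0299]
top boss 436 [573.2   1.8] [344.4  95.7] 2.9 0.037421143946266236
top knobtop 77 [514.5 -12.8] [ 68.5 141.5] 86.1 0.0728871203711271
top roof 691 [471.4  -4. ] [91.6 87.8] 2.9 0.0839324710906081
top fin 67 [455.5  -3.9] [14.1 34.2] 1.7 0.11187901124506776
sc cov 728 [496.4 177.3] [86.8 63.8] 2.1 medz 0.017617876127808567 centroid [0.4956 0.1744 0.0175]
sc cas 870 [ 576.4 -152.5] [82.7 59.9] 50.7 medz 0.037637516391619164 centroid [ 0.575  -0.1554  0.0374]
sc unit 3822 [581.2  12.5] [354.3 300.4] 43.7 medz 0.03137360453810193 centroid [ 0.6092 -0.0124  0.0311]
sc boss 1453 [5.955e+02 5.000e-01] [348.2 244.9] 45.0 0.03760004720622029
sc knobtop 189 [567.2  38. ] [324.7  99.6] 31.9 0.07425438796114124
sc roof 941 [558.4  49.3] [321.6 102.3] 26.2 0.08567952629759475
sc fin 123 [557.2  75.7] [285.3  34.4] 36.8 0.11311667046735598
```

View pics/tz.png

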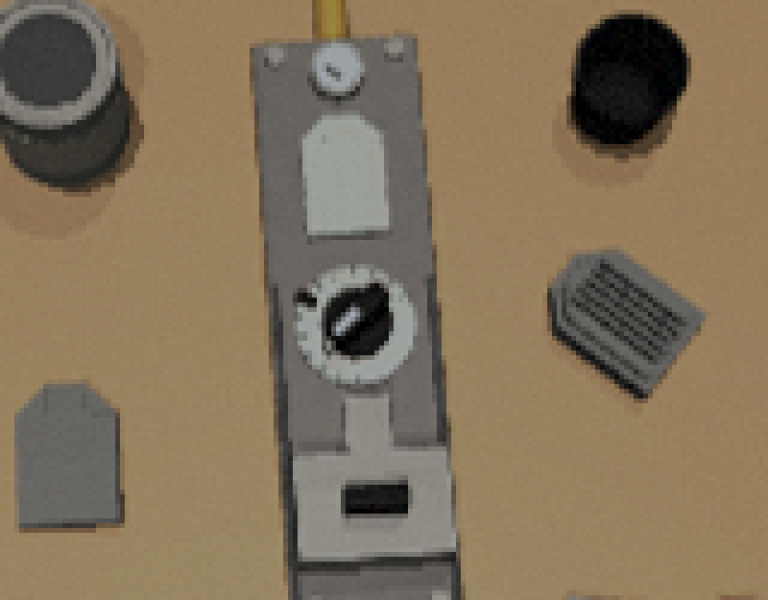

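View pics/sz.png

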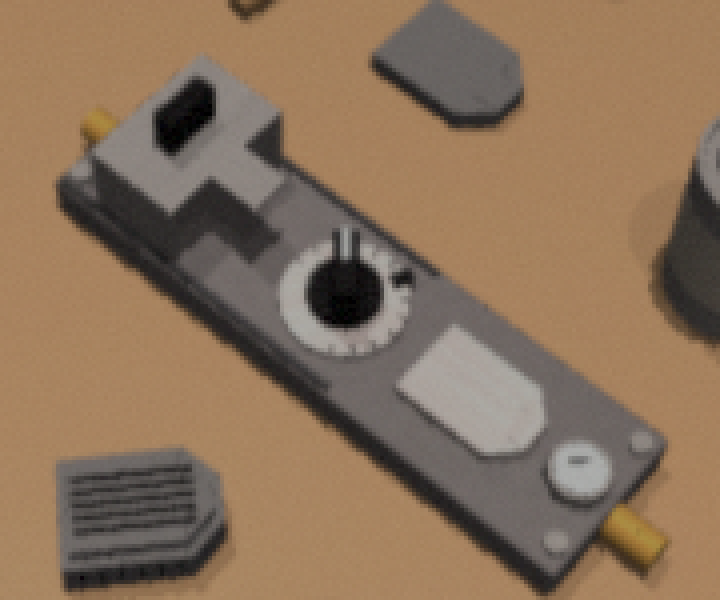

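Zoomed: the knob's white line points left and slightly down in the image (zoom 345,322), with the clip clockwise of it at zoom (306,297). The cassette's cut end points up-left and the cover's cut end points up. Next, precise numbers.

```bash
cat >> m.py <<'E'
def cont(d,mask,box,h):
    u0,v0,u1,v1=box; m=np.zeros(mask.shape,np.uint8); m[v0:v1,u0:u1]=mask[v0:v1,u0:u1]
    n,l,st,c=cv2.connectedComponentsWithStats(m); k=1+np.argmax(st[1:,4]); m=(l==k).astype(np.uint8)
    v,u=np.nonzero(m); P=np.array([ray(d,a,b,h) for a,b in zip(u,v)]); return P
E
python3 - <<'E'
from m import *
for n,bx in (('top',dict(cov=(215,190,262,240),cas=(330,160,385,210),boss=(280,135,315,175),knob=(278,165,320,210))),('scene',dict(cov=(285,170,340,220),cas=(205,285,265,335),boss=(295,255,340,298),knob=(262,225,315,275)))):
    d=load(n); hsv=cv2.cvtColor(d['color'],cv2.COLOR_RGB2HSV); dz=0.0015*(n=='scene')
    w=cloud(d); g=(hsv[...,1]<75)
    for k,lo,hi in (('cov',.009,.03),('cas',.012,.05)):
        u0,v0,u1,v1=bx[k]; m=(g&(w[...,2]-dz>lo)&(w[...,2]-dz<hi)); sub=m[v0:v1,u0:u1]
        q=w[v0:v1,u0:u1][sub]; c=np.median(q,0); q=q[np.hypot(*(q-c)[:,:2].T)<.06]; print(n,k,len(q),*rect(q))
    b=(hsv[...,2]>150)&(hsv[...,1]<50)
    P=cont(d,b,bx['boss'],.038+dz); print(n,'boss',len(P),*rect(P),'V',hsv[...,2][b].mean())
    u0,v0,u1,v1=bx['knob']
    blk=(hsv[...,2]<60); dial=(hsv[...,2]>140)&(hsv[...,1]<60)
    m=np.zeros_like(blk); m[v0:v1,u0:u1]=(dial|blk)[v0:v1,u0:u1]
    q=w[m]; z=q[:,2]-dz
    for k,lo,hi in(('dial',.029,.042),('disc',.043,.05),('bar',.069,.077)):
        s=q[(z>lo)&(z<hi)]; print(n,k,len(s),*(rect(s) if len(s)>4 else ()), np.median(s,0).round(4))
    m2=np.zeros_like(blk); m2[v0:v1,u0:u1]=(dial&(w[...,2]>.06))[v0:v1,u0:u1]; print('white line',w[m2].round(4).tolist()[:12])
    m3=np.zeros_like(blk); m3[v0:v1,u0:u1]=(hsv[...,2]<75)[v0:v1,u0:u1]&(np.abs(w[...,2]-.038)<.006)[v0:v1,u0:u1]; vv,uu=np.nonzero(m3); print('dark low',list(zip(uu,vv,w[m3][:,:3].round(3).tolist()))[:30])
    for k,lo,hi in(('roof',.081,.088),('fin',.106,.117)):
        m=(w[...,2]-dz>lo)&(w[...,2]-dz<hi)&(np.hypot(w[...,0]-.46,w[...,1])<.075); print(n,k,m.sum(),*rect(w[m]))
E
```

```text
top cov 574 [498.6 172.7] [84.6 59.9] 1.0
top cas 597 [ 577.1 -156.2] [83.9 63.3] 52.0
top boss 355 [662.8   6.3] [68.3 46.5] 3.2 V 159.83225806451614
top dial 301 [571.3   0.7] [131.1  95.7] 2.4 [0.5704 0.0046 0.0354]
top disc 58 [ 5.693e+02 -1.000e-01] [36.3 38. ] 71.4 [ 0.5685 -0.0009  0.0456]
top bar 46 [569.    0.8] [14.1 37.8] 40.8 [ 0.5713 -0.0012  0.0726]
white line [[0.5679, 0.0045, 0.0736], [0.5643, 0.0074, 0.0767], [0.5652, 0.0045, 0.0727], [0.5617, 0.0101, 0.0759], [0.5624, 0.0073, 0.073], [0.5593, 0.0129, 0.0745], [0.5598, 0.01, 0.0722], [0.516, 0.0085, 0.0813], [0.5151, 0.006, 0.0856], [0.5158, 0.0031, 0.0818], [0.516, 0.0004, 0.0811], [0.5164, -0.0024, 0.079]]
dark low [(np.int64(314), np.int64(178), [0.597, -0.043, 0.036]), (np.int64(304), np.int64(179), [0.595, -0.015, 0.034]), (np.int64(282), np.int64(180), [0.593, 0.048, 0.033]), (np.int64(298), np.int64(180), [0.59, 0.003, 0.041]), (np.int64(299), np.int64(180), [0.589, 0.0, 0.044]), (np.int64(300), np.int64(180), [0.59, -0.003, 0.043]), (np.int64(287), np.int64(181), [0.588, 0.034, 0.04]), (np.int64(288), np.int6
[... 3068 characters left out ...]
0.035]), (np.int64(262), np.int64(236), [0.498, 0.002, 0.032]), (np.int64(263), np.int64(236), [0.499, 0.004, 0.033]), (np.int64(291), np.int64(236), [0.544, 0.047, 0.033]), (np.int64(292), np.int64(236), [0.546, 0.048, 0.034]), (np.int64(293), np.int64(236), [0.548, 0.049, 0.035]), (np.int64(263), np.int64(237), [0.502, 0.002, 0.033]), (np.int64(266), np.int64(237), [0.506, 0.007, 0.032]), (np.int64(293), np.int64(237), [0.549, 0.049, 0.032]), (np.int64(294), np.int64(237), [0.55, 0.05, 0.032]), (np.int64(265), np.int64(238), [0.506, 0.003, 0.032]), (np.int64(294), np.int64(238), [0.552, 0.048, 0.033])]
scene roof 902 [469.7  -0.9] [93.8 89.7] 3.4
scene fin 109 [454.3  -1.7] [14.6 35.1] 3.6
```

```bash
python3 -m inch '[[[3,3.4,0],2.7,0],[[3,3.4,0],2.7,0],[[3,3.4,0],2.7,0],[[3,3.4,0],2.7,0],[[3,3.4,0],2.7,0],[[3,3.4,0],2.7,0],[[3,3.4,0],2.7,0],[[3,3.4,0],2.7,0],[[3,3.4,0],2.7,0],[[3,3.4,0],2.7,0],[[3,3.4,0],2.7,0],[[3,3.4,0],2.7,0]]'; python3 -m inch '[[[3.2,3.4,0],2.8,0],[[3.2,3.5,0],2.8,0],[[0,0,0],0,0],[[0,0,0],0,0]]'
```

```text
time: 1.3
ee_pos: [0.5125, -0.2225, 0.2184]
tcp_rot: [-0.0, 0.92, 0.391, -0.0]
contact_force: [-0.3, -1.2, -0.3]
width: 1.0
grasp_force: 0.0
time: 1.7
ee_pos: [0.576, -0.1535, 0.2179]
tcp_rot: [-0.001, 0.9, 0.436, -0.001]
contact_force: [-0.7, -0.1, -0.4]
width: 1.005
grasp_force: 0.0
```

```bash
python3 -m inch '[[[0,-0.1,-4],0,0],[[0,0,-4],0,0],[[0,0,-4],0,0],[[0,0,-4],0,0],[[0,0,-3],0,0],[[0,0,-1.6],0,0],[[0,0,0],0,0],[[0,0,0],0,1],[[0,0,0],0,1],[[0,0,0],0,1],[[0,0,0],0,1],[[0,0,0],0,1]]';  python3 -m inch '[[[0,0,0],0,1],[[0,0,0],0,1]]'
```

```text
time: 2.9
ee_pos: [0.5756, -0.1557, 0.0134]
tcp_rot: [-0.0, 0.901, 0.435, -0.0]
contact_force: [-1.3, 0.2, 5.0]
width: 0.642
grasp_force: 30.0
time: 3.1
ee_pos: [0.5756, -0.1557, 0.0134]
tcp_rot: [-0.0, 0.901, 0.435, -0.0]
contact_force: [-1.6, 0.6, 5.6]
width: 0.643
grasp_force: 30.0
```

```bash
python3 -m inch '[[[0,0,2],0,1],[[0,0,4],0,1],[[0,0,4],0,1],[[0.8,1.6,3],-5,1],[[1,2,0],-6,1],[[1,2,0],-6,1],[[1,2,0],-6,1],[[1,2,0],-6,1],[[1,2,0],-6,1],[[1,2,0],-6,1],[[1,2,0],-5,1],[[0.7,0.7,0],-2.5,1]]';  python3 -m inch '[[[0,0,0],0,1],[[0,0,0],0,1],[[0,0,0],0,1]]'
python3 - <<'E'
from m import *
for n in ('top','scene'):
    d=get(n); w=cloud(d); np.savez(n+'2',**{k:np.array(v) for k,v in d.items()})
    m=(w[...,2]>.05)&(w[...,2]<.30)&(np.hypot(w[...,0]-.66,w[...,1])<.09)
    z=w[...,2][m]; print(n,m.sum(),np.histogram(z,bins=np.arange(.05,.30,.02)))
    save(d,n+'2')
s=arm.sense();print(s['ee_pos'],s['contact_force'])
a=cv2.imread('pics/top2.png')[90:230,230:370];b=cv2.imread('pics/scene2.png')[120:320,220:420]
cv2.imwrite('pics/c2.png',np.hstack([cv2.resize(a,(400,400)),cv2.resize(b,(400,400))]))
E
```

```text
time: 4.3
ee_pos: [0.661, 0.0113, 0.1416]
tcp_rot: [-0.001, 1.0, 0.027, -0.0]
contact_force: [-0.6, 0.3, -2.0]
width: 0.644
grasp_force: 30.0
time: 4.6
ee_pos: [0.6602, 0.0052, 0.1422]
tcp_rot: [0.001, 1.0, 0.026, -0.001]
contact_force: [-0.4, -0.3, -2.3]
width: 0.641
grasp_force: 30.0
top 824 (array([  0,   0,   0,   1,  11,  20,   0,   0,   1, 119, 465, 205]), array([0.05, 0.07, 0.09, 0.11, 0.13, 0.15, 0.17, 0.19, 0.21, 0.23, 0.25,
       0.27, 0.29]))
scene 3324 (array([  14,    0,    0,    1,  132,  567,   17,   30,   15,  433, 1024,
       1061]), array([0.05, 0.07, 0.09, 0.11, 0.13, 0.15, 0.17, 0.19, 0.21, 0.23, 0.25,
       0.27, 0.29]))
[0.66042374 0.00549113 0.14255917] [-0.95573909 -0.82107459 -2.23935951]
```

View pics/c2.png

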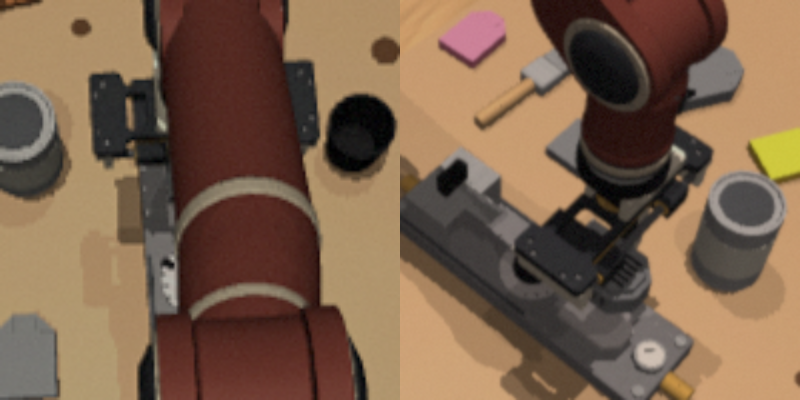

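Top is occluded by the arm. The scene crop shows the cassette's cut end at (625,270) above the seat, facing the gauge as it should. I'll check its front face against the boss in the same camera.

Run:
```python
from m import *
d=load('scene2'); w=cloud(d); a=np.radians(3.05); R=np.array([[np.cos(a),np.sin(a)],[-np.sin(a),np.cos(a)]])
m=(w[...,2]>.13)&(w[...,2]<.172)&(np.hypot(w[...,0]-.66,w[...,1])<.09)
q=(w[m][:,:2]-[.6593,.0100])@R.T*1000; z=w[m][:,2]*1000; g=d['color'][m].astype(int); ok=(g.max(1)-g.min(1)<25)&(g.max(1)>45)
q=q[ok];z=z[ok]
print(len(q))
f=q[(q[:,0]>30)]; 
for lo in range(-32,33,4):
    s=(f[:,1]>=lo)&(f[:,1]<lo+4)
    if s.sum(): print(lo+2,s.sum(),'xmax',np.percentile(f[s,0],[50,90,98]).round(1))
for lo in range(-46,52,8):
    s=(q[:,0]>=lo)&(q[:,0]<lo+8)
    if s.sum(): print('x',lo+4,s.sum(),'y',np.percentile(q[s,1],[2,50,98]).round(1))
```

```text
514
-30 2 xmax [30.9 31.3 31.4]
-26 24 xmax [32.9 34.9 35.5]
-22 29 xmax [35.7 38.1 38.4]
-18 39 xmax [39.6 42.  43.3]
-14 28 xmax [38.6 43.5 43.7]
-10 18 xmax [39.3 43.6 43.8]
-6 25 xmax [38.8 43.5 43.8]
-2 23 xmax [38.3 43.7 44. ]
2 21 xmax [38.3 43.5 43.9]
6 25 xmax [38.6 43.4 43.6]
10 8 xmax [35.3 38.5 39.1]
14 4 xmax [35.3 36.7 37. ]
18 3 xmax [32.2 34.3 34.7]
x -34 12 y [11.8 15.3 19.8]
x -26 17 y [11.3 16.  19.7]
x -18 7 y [11.9 14.3 19.1]
x -10 1 y [25.9 25.9 25.9]
x -2 11 y [12.9 17.1 21.5]
x 6 31 y [-39.2 -32.5  35.1]
x 14 39 y [-34.  -28.   20.2]
x 22 91 y [-33.8 -22.5  20.9]
x 30 128 y [-32.4 -21.2  20.6]
x 38 125 y [-24.3 -11.2  13.3]
x 46 52 y [-17.5  -5.7   6.5]
```

```bash
python3 -m inch '[[[-0.08,0.21,0],0,1],[[0,0,-3],0,1],[[0,0,-3],0,1],[[0,0,-2],0,1],[[0,0,-0.6],0,1],[[0,0,0],0,1],[[0,0,0],0,1],[[0,0,0],0,1]]'; python3 -m inch '[[[0,0,-0.3],0,1],[[0,0,-0.3],0,1],[[0,0,0],0,1]]'; python3 -m inch '[[[0,0,-0.3],0,1],[[0,0,0],0,1]]'
```

```text
time: 5.5
ee_pos: [0.6614, 0.0091, 0.0584]
tcp_rot: [-0.0, 1.0, 0.026, 0.002]
contact_force: [-0.3, -0.7, -2.9]
width: 0.641
grasp_force: 30.0
time: 5.8
ee_pos: [0.6597, 0.0091, 0.0503]
tcp_rot: [-0.0, 1.0, 0.026, -0.0]
contact_force: [-0.0, -0.5, -2.9]
width: 0.642
grasp_force: 30.0
time: 6.0
ee_pos: [0.6597, 0.0091, 0.0471]
tcp_rot: [-0.0, 1.0, 0.026, -0.0]
contact_force: [-0.5, 0.0, -2.3]
width: 0.64
grasp_force: 30.0
```

```bash
python3 -m inch '[[[0,0,-0.2],0,1],[[0,0,-0.1],0,1],[[0,0,0],0,1]]'; python3 -m inch '[[[0,0,-0.1],0,1],[[0,0,0],0,1]]'
```

```text
time: 6.3
ee_pos: [0.6601, 0.0091, 0.0446]
tcp_rot: [-0.0, 1.0, 0.026, -0.0]
contact_force: [0.4, -0.6, -1.8]
width: 0.644
grasp_force: 30.0
time: 6.5
ee_pos: [0.6602, 0.0091, 0.0444]
tcp_rot: [-0.0, 1.0, 0.026, 0.0]
contact_force: [-2.0, -0.2, 3.3]
width: 0.645
grasp_force: 30.0
```

```bash
python3 -m inch '[[[0,0,0],0,0],[[0,0,0],0,0],[[0,0,0],0,0],[[0,0,0],0,0],[[0,0,3],0,0],[[0,0,4],0,0],[[0,0,4.5],0,0],[[-2.7,2.7,0],-0.3,0],[[-2.7,2.8,0],-0.3,0],[[-2.7,2.8,0],-0.3,0],[[-2.7,2.8,0],-0.3,0],[[-2.7,2.8,0],-0.3,0]]';  python3 -m inch '[[[-2.7,2.7,0],0,0],[[0,0,0],0,0],[[0,0,0],0,0],[[0,0,0],0,0]]'
python3 - <<'E'
from m import *
for n,bx in (('top',(265,130,330,180)),('scene',(270,235,370,310))):
    d=get(n); np.savez(n+'3',**{k:np.array(v) for k,v in d.items()}); dz=.0015*(n=='scene')
    w=cloud(d); m=(w[...,2]-dz>.048)&(w[...,2]-dz<.075)&(np.hypot(w[...,0]-.66,w[...,1]-.008)<.055)
    print(n,m.sum(),*rect(w[m]),np.median(w[m][:,2]))
    m&=(w[...,2]-dz>.064); print(' top boss',m.sum(),*rect(w[m]))
E
```

```text
time: 7.7
ee_pos: [0.524, 0.1491, 0.1588]
tcp_rot: [-0.0, 1.0, 0.013, 0.0]
contact_force: [1.1, 0.5, 0.2]
width: 0.999
grasp_force: 0.0
time: 8.1
ee_pos: [0.4992, 0.1738, 0.1588]
tcp_rot: [0.0, 1.0, 0.012, 0.001]
contact_force: [0.1, 1.0, -0.4]
width: 1.001
grasp_force: 0.0
top 599 [662.5   7. ] [85.  60.7] 3.3 0.06573412722078999
 top boss 373 [662.4   8.3] [74.1 52.1] 2.6
scene 1115 [661.1  10. ] [84.6 62.1] 2.0 0.0678302157006659
 top boss 751 [661.2  10.5] [73.5 50.8] 1.9
```

```bash
python3 -m inch '[[[-0.1,0.1,-4],0,0],[[0,0,-4],0,0],[[0,0,-4],0,0],[[0,0,-2],0,0],[[0,0,-1.3],0,0],[[0,0,0],0,0],[[0,0,0],0,0],[[0,0,0],0,1],[[0,0,0],0,1],[[0,0,0],0,1],[[0,0,0],0,1],[[0,0,0],0,1]]';  python3 -m inch '[[[0,0,0],0,1],[[0,0,0],0,1]]'
```

```text
time: 9.4
ee_pos: [0.4972, 0.1762, 0.006]
tcp_rot: [-0.0, 1.0, 0.013, 0.0]
contact_force: [0.0, -0.5, 1.8]
width: 0.645
grasp_force: 30.0
time: 9.6
ee_pos: [0.4972, 0.1762, 0.006]
tcp_rot: [-0.0, 1.0, 0.013, 0.0]
contact_force: [-0.0, -0.3, 4.4]
width: 0.642
grasp_force: 30.0
```

```bash
python3 -m inch '[[[0,0,2],0,1],[[0,0,4],0,1],[[0,0,5],0,1],[[0,0,5],0,1],[[2.3,-2.3,0],0.3,1],[[2.3,-2.3,0],0.3,1],[[2.3,-2.4,0],0.3,1],[[2.3,-2.4,0],0.3,1],[[2.3,-2.4,0],0.2,1],[[2.3,-2.4,0],0.1,1],[[2.5,-2.5,0],0,1],[[0,0,0],0,1]]';  python3 -m inch '[[[0,0,0],0,1],[[0,0,0],0,1],[[0,0,0],0,1]]'
python3 - <<'E'
from m import *
d=get('scene'); save(d,'scene4'); w=cloud(d); a=np.radians(3.05); R=np.array([[np.cos(a),np.sin(a)],[-np.sin(a),np.cos(a)]])
s=arm.sense(); z0=s['ee_pos'][2]; print(s['ee_pos'])
m=(w[...,2]>z0-.01)&(w[...,2]<z0+.02)&(np.hypot(w[...,0]-.66,w[...,1])<.09)
q=(w[m][:,:2]-[.6611,.0100])@R.T*1000; g=d['color'][m].astype(int); q=q[(g.max(1)-g.min(1)<25)&(g.max(1)>45)]
f=q[q[:,0]>30]; print(len(q))
for lo in range(-32,33,4):
    k=(f[:,1]>=lo)&(f[:,1]<lo+4)
    if k.sum(): print(lo+2,k.sum(),np.percentile(f[k,0],[50,90,98]).round(1))
E
```

```text
time: 10.8
ee_pos: [0.6622, 0.0021, 0.1644]
tcp_rot: [0.003, 1.0, 0.022, 0.001]
contact_force: [-0.4, -0.6, -1.2]
width: 0.643
grasp_force: 30.0
time: 11.1
ee_pos: [0.6593, 0.0111, 0.1656]
tcp_rot: [-0.001, 1.0, 0.028, -0.0]
contact_force: [-0.2, 0.4, -0.4]
width: 0.645
grasp_force: 30.0
[0.65940735 0.01085224 0.16570289]
530
-18 9 [31.1 32.7 32.8]
-14 16 [33.7 35.3 36.2]
-10 19 [36.9 39.3 39.6]
-6 16 [37.6 39.5 39.8]
-2 14 [36.5 39.4 39.8]
2 11 [36.8 39.3 39.5]
6 16 [35.6 39.5 39.9]
10 14 [36.2 39.3 39.5]
14 8 [34.3 38.2 39. ]
18 4 [32.2 34.6 35. ]
22 2 [31.9 32.2 32.3]
```

```bash
python3 -m inch '[[[0.19,-0.18,0],-0.2,1],[[0,0,-3],0,1],[[0,0,-3],0,1],[[0,0,-2],0,1],[[0,0,-0.6],0,1],[[0,0,0],0,1],[[0,0,0],0,1],[[0,0,0],0,1],[[0,0,0],0,1]]'
```

```text
time: 12.05
ee_pos: [0.6628, 0.0074, 0.081]
tcp_rot: [-0.0, 1.0, 0.025, 0.001]
contact_force: [-0.0, -0.4, -0.2]
width: 0.642
grasp_force: 30.0
```

```bash
python3 -m inch '[[[-0.15,0.16,-0.4],0,1],[[0,0,0],0,1],[[0,0,0],0,1],[[0,0,0],0,1]]'
```

```text
time: 12.45
ee_pos: [0.6605, 0.0089, 0.0756]
tcp_rot: [-0.0, 1.0, 0.025, 0.0]
contact_force: [1.1, 0.4, -0.0]
width: 0.64
grasp_force: 30.0
```

```bash
python3 -m inch '[[[0.05,0,-0.3],0,1],[[0,0,-0.2],0,1],[[0,0,0],0,1]]'; python3 -m inch '[[[0,0,-0.3],0,1],[[0,0,0],0,1],[[0,0,0],0,1]]'
```

```text
time: 12.75
ee_pos: [0.6606, 0.0089, 0.07]
tcp_rot: [-0.0, 1.0, 0.025, -0.001]
contact_force: [-0.4, -0.5, -0.6]
width: 0.64
grasp_force: 30.0
time: 13.05
ee_pos: [0.6609, 0.0089, 0.0675]
tcp_rot: [-0.0, 1.0, 0.025, -0.0]
contact_force: [0.0, -0.0, -1.0]
width: 0.645
grasp_force: 30.0
```

```bash
python3 -m inch '[[[0,0,-0.2],0,1],[[0,0,0],0,1],[[0,0,0],0,1]]'; python3 -m inch '[[[0,0,0],0,0],[[0,0,0],0,0],[[0,0,0],0,0],[[0,0,0],0,0],[[0,0,3],0,0],[[0,0,4],0,0],[[0,0,4],0,0],[[-2,3,0],0,0],[[-3,4,0],0,0],[[-3,4,0],0,0],[[-3,4,0],0,0],[[0,0,0],0,0]]'
python3 - <<'E'
from m import *
for n in ('top','scene'):
    d=get(n); np.savez(n+'5',**{k:np.array(v) for k,v in d.items()}); save(d,n+'5'); dz=.0015*(n=='scene')
    w=cloud(d); m=(w[...,2]-dz>.068)&(w[...,2]-dz<.085)&(np.hypot(w[...,0]-.66,w[...,1]-.008)<.055)
    print(n,m.sum(),*rect(w[m]),np.median(w[m][:,2]))
a=cv2.imread('pics/top5.png')[165:215,270:330];b=cv2.imread('pics/scene5.png')[220:280,255:315]
cv2.imwrite('pics/c5.png',np.hstack([cv2.resize(a,(400,333),interpolation=2),cv2.resize(b[:50],(400,333),interpolation=2)]))
print(arm.sense()['ee_pos'])
E
```

```text
time: 13.35
ee_pos: [0.6614, 0.0089, 0.0661]
tcp_rot: [-0.0, 1.0, 0.025, 0.001]
contact_force: [-0.5, 0.0, 1.8]
width: 0.64
grasp_force: 30.0
time: 14.55
ee_pos: [0.5456, 0.1683, 0.1758]
tcp_rot: [-0.003, 0.999, 0.032, -0.002]
contact_force: [0.8, -0.1, 0.5]
width: 1.002
grasp_force: 0.0
top 608 [661.6   6.8] [84.8 59.9] 3.0 0.07621361106171977
scene 1120 [660.3  10.2] [85.  62.3] 2.8 0.0776620085672517
[0.55038013 0.16038507 0.17593974]
```

View pics/c5.png

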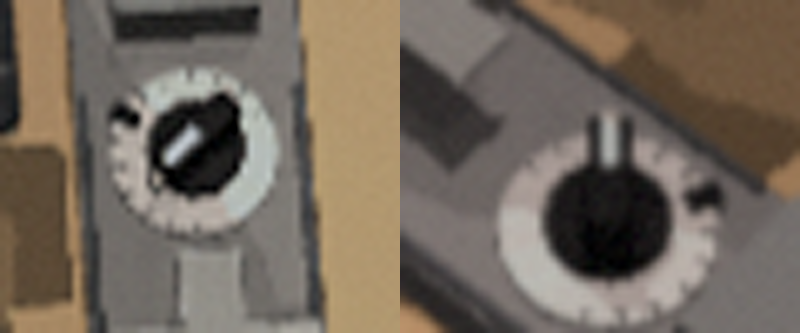

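Cover is seated: top at 76 mm, aligned with the cassette. The crops show the pointer line at left crop (182,145) and clip at (125,115); right crop pointer (610,140), clip (705,197). Computing the angles.

```bash
cat > k.py <<'E'
from m import *
def knob(d,bx,dz,ax,clip=True):
    hsv=cv2.cvtColor(d['color'],cv2.COLOR_RGB2HSV); V=hsv[...,2].astype(int); u0,v0,u1,v1=bx
    o={}
    if clip:
        P=[];W=[]
        for v in range(v0,v1):
            for u in range(u0,u1):
                p=ray(d,u,v,.0395+dz)[:2]; r=np.hypot(*(p-ax))
                b=np.degrees(np.arctan2(*(p-ax)[::-1]))
                if .0285<r<.037 and 20<b<100 and V[v,u]<110: P.append(p);W.append(110-V[v,u])
        P=np.array(P); c=np.average(P,0,W); o['clip']=(c.round(4),np.degrees(np.arctan2(*(c-ax)[::-1])).round(1),len(P))
    Q=[];W=[]
    for v in range(v0,v1):
        for u in range(u0,u1):
            p=ray(d,u,v,.073+dz)[:2]
            if np.hypot(*(p-ax))<.022 and V[v,u]>95 and abs(cloudz[v,u]-.073-dz)<.006: Q.append(p);W.append(V[v,u]-95)
    if len(Q)>3:
        Q=np.array(Q); c=np.average(Q,0,W); l=cv2.fitLine(Q.astype(np.float32)*1000,2,0,.01,.01).ravel()
        o['line']=(c.round(4),np.degrees(np.arctan2(*(c-ax)[::-1])).round(1),'fit',np.degrees(np.arctan2(l[1],l[0])).round(1),len(Q))
    w=cloud(d); m=np.zeros(V.shape,bool); m[v0:v1,u0:u1]=True; m&=(abs(w[...,2]-.073-dz)<.005)&(np.hypot(w[...,0]-ax[0],w[...,1]-ax[1])<.025)
    q=w[m]; o['bar']=(m.sum(),rect(q))
    return o
def run(ds,clip=True):
    global cloudz
    for n,bx,dz,ax in (('top',(278,165,320,210),0,(.5693,.0005)),('scene',(262,222,318,280),.0015,(.5695,.0037))):
        cloudz=cloud(ds[n])[...,2]; print(n,knob(ds[n],bx,dz,np.array(ax),clip))
E
python3 -c "
from k import *
run({n:load(n+'5') for n in('top','scene')})"
```

```text
top {'clip': (array([0.5854, 0.0295]), np.float64(60.9), 10), 'line': (array([0.5642, 0.0079]), np.float64(124.5), 'fit', np.float32(-47.5), 16), 'bar': (np.int64(69), (array([568.6,   1.2]), array([13.7, 39.8]), 41.1))}
scene {'clip': (array([0.5846, 0.0332]), np.float64(62.8), 18), 'line': (array([0.5605, 0.0125]), np.float64(135.4), 'fit', np.float32(-48.0), 23), 'bar': (np.int64(119), (array([568.9,   4. ]), array([12.7, 39.3]), 43.7))}
```

```bash
python3 -m inch '[[[0,-1.5,0],8.5,0.6],[[0,-1.5,0],8.5,0.6],[[0,-1.5,0],8.5,0.6],[[0,-1.5,0],8.5,0.6],[[0,-1.5,0],8.5,0.6],[[0.2,-1.5,0],8.5,0.6],[[0.2,-1.5,0],8.5,0.6],[[0.2,-1.5,0],8.5,0.6],[[0.2,-1.5,0],8.5,0.6],[[0.2,-1.5,0],8.5,0.6],[[0.2,-0.5,0],8.5,0.6],[[0.2,0,0],8.5,0.6]]'; python3 -m inch '[[[0.2,0,0],8.5,0.6],[[0,0,0],8.5,0.6],[[0,0,0],8.5,0.6],[[0,0,0],0,0.6],[[0,0,0],0,0.6],[[0,0,0],0,0.6]]'
```

```text
time: 15.85
ee_pos: [0.5657, -0.001, 0.1752]
tcp_rot: [0.001, 0.611, 0.792, -0.001]
contact_force: [-0.3, 0.5, -0.5]
width: 0.399
grasp_force: 0.0
time: 16.45
ee_pos: [0.5672, 0.0029, 0.1755]
tcp_rot: [0.0, 0.422, 0.907, -0.0]
contact_force: [0.0, -0.1, -0.1]
width: 0.401
grasp_force: 0.0
```

```bash
python3 -m inch '[[[0.2,0,-4],2,0.6],[[0,0,-4],0,0.6],[[0,0,-3],0,0.6],[[0,0,-1.3],0,0.6],[[0,0,0],0,0.6],[[0,0,0],0,0.6]]'; python3 -m inch '[[[0,0,0],0,1],[[0,0,0],0,1],[[0,0,0],0,1],[[0,0,0],0,1],[[0,0,0],0,1],[[0,0,0],0,1]]'
```

```text
time: 17.05
ee_pos: [0.5701, 0.0043, 0.0538]
tcp_rot: [0.001, 0.404, 0.915, 0.001]
contact_force: [-0.0, 0.1, 0.8]
width: 0.401
grasp_force: 0.0
time: 17.65
ee_pos: [0.569, 0.0034, 0.0535]
tcp_rot: [0.0, 0.405, 0.915, -0.0]
contact_force: [-1.9, -1.1, 5.8]
width: 0.149
grasp_force: 29.9
```

```bash
python3 -m inch '[[[0,0,0],-7,1],[[0,0,0],-7,1],[[0,0,0],-7,1],[[0,0,0],-7,1],[[0,0,0],-7,1],[[0,0,0],-7,1],[[0,0,0],-7,1],[[0,0,0],-7,1],[[0,0,0],-7,1],[[0,0,0],-7.3,1],[[0,0,0],0,1],[[0,0,0],0,1]]'; python3 -m inch '[[[0,0,0],0,1],[[0,0,0],0,1]]'
```

```text
time: 18.85
ee_pos: [0.5685, 0.0033, 0.0535]
tcp_rot: [0.0, 0.857, 0.515, -0.001]
contact_force: [-1.6, -1.1, 6.6]
width: 0.148
grasp_force: 29.9
time: 19.05
ee_pos: [0.5685, 0.0033, 0.0534]
tcp_rot: [0.0, 0.857, 0.515, -0.001]
contact_force: [-2.4, -1.0, 6.7]
width: 0.149
grasp_force: 29.9
```

```bash
python3 -m inch '[[[0,0,0],0,0.6],[[0,0,0],0,0.6],[[0,0,0],0,0.6],[[0,0,2],0,0.6],[[0,0,5],0,0.6],[[0,0,4],0,0.6],[[-1,4,0],0,0.6],[[-1,4,0],5,0.6],[[-1,4,0],5,0.6],[[-1,4,0],5,0.6],[[0,0,0],5,0.6],[[0,0,0],5,0.6]]'
python3 - <<'E'
from k import *
ds={n:get(n) for n in('top','scene')}
for n in ds: np.savez(n+'6',**{k:np.array(v) for k,v in ds[n].items()}); save(ds[n],n+'6')
run(ds)
for n in ds:
    dz=.0015*(n=='scene'); w=cloud(ds[n]); m=(w[...,2]-dz>.106)&(w[...,2]-dz<.117)&(np.hypot(w[...,0]-.46,w[...,1])<.05); print(n,'fin',m.sum(),*rect(w[m]))
    m=(w[...,2]-dz>.068)&(w[...,2]-dz<.085)&(np.hypot(w[...,0]-.66,w[...,1]-.008)<.055); print(n,*rect(w[m]),np.median(w[m][:,2]))
a=cv2.imread('pics/top6.png')[165:215,270:330];b=cv2.imread('pics/scene6.png')[220:270,255:315]
cv2.imwrite('pics/c6.png',np.hstack([cv2.resize(a,(400,333),interpolation=2),cv2.resize(b,(400,333),interpolation=2)]))
print(arm.sense()['ee_pos'],arm.sense()['tcp_rot'])
E
```

```text
time: 20.25
ee_pos: [0.5281, 0.1664, 0.1625]
tcp_rot: [-0.0, 0.722, 0.691, 0.0]
contact_force: [-1.0, -0.8, -0.3]
width: 0.403
grasp_force: 0.0
top {'clip': (array([0.5856, 0.0294]), np.float64(60.5), 10), 'line': (array([0.5759, 0.0099]), np.float64(55.1), 'fit', np.float32(62.4), 19), 'bar': (np.int64(72), (array([568.7,   1.1]), array([39.2, 14.2]), 60.4))}
scene {'clip': (array([0.5831, 0.033 ]), np.float64(65.1), 22), 'line': (array([0.5707, 0.0126]), np.float64(82.3), 'fit', np.float32(52.0), 38), 'bar': (np.int64(124), (array([567.6,   4.7]), array([39.6, 15.1]), 63.3))}
top fin 32 [455.7 -12.9] [13.3 16. ] 0.2
top [661.7   6.7] [86.9 60. ] 2.6 0.07608962816792299
scene fin 110 [454.5  -1.9] [14.8 36.2] 4.2
scene [660.2  10.5] [85.2 62.1] 3.6 0.07757449954648675
[0.528735   0.16430535 0.16234234] [-2.77771156e-04  7.25013033e-01  6.88735080e-01 -1.17316375e-04]
```

View pics/c6.png

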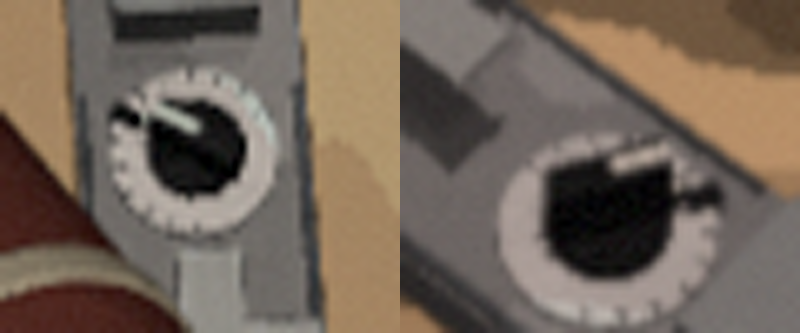

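The white lines now point at the clips in both crops: left (180,120) toward (125,115), right (640,158) toward (700,195). The bar is at 61.9° and the clip at about 61.9°, so the knob is set. Next, the lock fin.

```bash
python3 -m inch '[[[-1.5,-3.3,0],1.5,0.6],[[-1.5,-3.3,0],1.5,0.6],[[-1.5,-3.3,0],1.5,0.6],[[-1.5,-3.4,0],1.4,0.6],[[-1.4,-3.4,0],0,0.6],[[0,0,0],0,0.6],[[0,0,0],0,0.6],[[0,0,0],0,0.6]]'
```

```text
time: 21.15
ee_pos: [0.4557, -0.002, 0.1628]
tcp_rot: [0.0, 0.689, 0.725, 0.001]
contact_force: [-0.3, 0.3, 0.1]
width: 0.395
grasp_force: 0.0
```

```bash
python3 -m inch '[[[-0.1,0,-3],0,0.6],[[0,0,-3],0,0.6],[[0,0,-1.2],0,0.6],[[0,0,0],0,0.6],[[0,0,0],0,0.6],[[0,0,0],0,1],[[0,0,0],0,1],[[0,0,0],0,1],[[0,0,0],0,1],[[0,0,0],0,1]]'
```

```text
time: 22.15
ee_pos: [0.4546, -0.0031, 0.0912]
tcp_rot: [0.001, 0.689, 0.725, 0.001]
contact_force: [0.5, -0.1, 3.6]
width: 0.147
grasp_force: 30.0
```

```bash
python3 -m inch '[[[0.5,0.03,0],0,1],[[1,0.05,0],0,1],[[1.1,0.06,0],0,1],[[1.1,0.06,0],0,1],[[1.1,0.06,0],0,1],[[1.1,0.06,0],0,1],[[1.1,0.06,0],0,1],[[1.1,0.06,0],0,1],[[1,0.05,0],0,1],[[1,0.05,0],0,1],[[0,0,0],0,1],[[0,0,0],0,1]]'
```

```text
time: 23.35
ee_pos: [0.5565, 0.0024, 0.0913]
tcp_rot: [0.001, 0.689, 0.725, 0.001]
contact_force: [1.4, -0.7, 3.8]
width: 0.148
grasp_force: 30.0
```

```bash
python3 -m inch '[[[0.5,0.03,0],0,1],[[0.5,0.03,0],0,1],[[0.4,0.02,0],0,1],[[0,0,0],0,1],[[0,0,0],0,1]]'
```

```text
time: 23.85
ee_pos: [0.5687, 0.003, 0.0913]
tcp_rot: [0.0, 0.689, 0.725, -0.0]
contact_force: [-0.5, -0.4, 5.6]
width: 0.148
grasp_force: 30.0
```

```bash
python3 -m inch '[[[0.2,0.01,0],0,1],[[0.2,0.01,0],0,1],[[0,0,0],0,1],[[0,0,0],0,1]]'; python3 -m inch '[[[0.2,0.01,0],0,1],[[0,0,0],0,1],[[0,0,0],0,1]]'
```

```text
time: 24.25
ee_pos: [0.5688, 0.003, 0.0912]
tcp_rot: [-0.002, 0.689, 0.725, -0.003]
contact_force: [-7.5, -0.9, 12.2]
width: 0.149
grasp_force: 30.1
time: 24.55
ee_pos: [0.5687, 0.003, 0.0911]
tcp_rot: [-0.004, 0.689, 0.725, -0.005]
contact_force: [-10.2, -0.2, 15.3]
width: 0.145
grasp_force: 30.1
```

```bash
python3 -m inch '[[[-0.4,-0.02,0],0,1],[[0,0,0],0,0.6],[[0,0,0],0,0.6],[[0,0,0],0,0.6],[[0,0,1],0,0.6],[[0,0,4],0,0.6],[[0,0,4],0,0.6],[[-1,4,0],0,0.6],[[-1,4,0],0,0.6],[[-1,4,0],0,0.6],[[-1,4,0],0,0.6],[[0,0,0],0,0.6]]'
python3 - <<'E'
from m import *
for n in ('top','scene'):
    d=get(n); save(d,n+'7'); dz=.0015*(n=='scene'); w=cloud(d)
    m=(w[...,2]-dz>.106)&(w[...,2]-dz<.117)&(np.hypot(w[...,0]-.57,w[...,1])<.04); print(n,'fin',m.sum(),*rect(w[m]))
    m=(w[...,2]-dz>.068)&(w[...,2]-dz<.079)&(np.hypot(w[...,0]-.66,w[...,1]-.008)<.055); print(n,'cover',*rect(w[m]),np.median(w[m][:,2]))
print(arm.sense()['ee_pos'])
E
```

```text
time: 25.75
ee_pos: [0.5284, 0.1719, 0.1818]
tcp_rot: [-0.002, 0.684, 0.729, 0.002]
contact_force: [-0.5, 1.0, 0.1]
width: 0.401
grasp_force: 0.0
top fin 73 [568.6   1.8] [14.9 34.8] 0.3
top cover [657.8   6.5] [96.9 59.8] 2.9 0.0755928543826522
scene fin 120 [568.6   4.8] [14.1 37.2] 5.9
scene cover [660.8  10.3] [84.4 62.5] 3.0 0.07750356302336173
[0.53068353 0.16439076 0.18110005]
```

```bash
python3 -m inch '[[[0,0,0],0,0.6],[[0,0,0],0,0.6],[[0,0,0],0,0.6],[[0,0,0],0,0.6]]'; python3 -c "
from workcell import arm; print(arm.hand_in())"
```

```text
time: 26.25
ee_pos: [0.5313, 0.1622, 0.1806]
tcp_rot: [0.0, 0.69, 0.724, -0.0]
contact_force: [0.3, 0.3, -0.1]
width: 0.399
grasp_force: 0.0
the job is handed in; nothing more can be done
None
```

The job is handed in after about 26 s: by my own measurements the cassette and cover are seated, the knob pointer is on the clip and the lock is against its end stop, but the hand-in gave no verdict.

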